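Rock a fresh battery into the market scale

TASK

Put the charged battery into the open bay of the market scale: hook its orange nose tongue under the orange lip (the bay's tray is adjustable, so feel where the lip is), then rock the rear end down and press it gently until it lies flat and the spring latch has clicked back over it, and let go. Do not force it: keep every push on the battery and the scale light (15 N is plenty), and leave everything else on the stall where it is, including the punnet on the pan.

Things in the scene. Friction and masses are not known exactly. Their poses are not given: they have to be found in the camera images.
- battery: loose black battery pack, about 300 g, lying top up. Main block 80 (x) x 46 (y) x 40 (z) mm; origin at the middle of its underside, z up, -x towards the nose end, which has an orange patch on top (then a green stripe, a grey label to the rear). Grip it across its 46 mm width, high up: its lower 12 mm go into the bay.
- nose (a point): middle of the tip of the battery's orange nose tongue, at (-48, 0, 4) mm in the battery's frame, same axes. The tongue stands 8 mm out of the block's -x face (x -48 to -40) at the bottom (z 0 to 8), 34 mm wide.
- flange (a point): middle of the bottom edge of the battery's grey rear flange, at (46, 0, 0) mm in the battery's frame. The flange stands 6 mm out of the block's +x face at the bottom, 22 mm wide, 10 mm high.
- scale: grey market scale, fixed: a flat box, x -95 to 165, y -262 to 62 mm, deck 56 mm above the table. Origin on the table right under the middle of the battery bay, z up; -x is the side with display and keys, and the lip end of the bay.
- pan (a point): centre of the scale's steel weighing pan, 196 (x) x 160 (y) mm, rim 67 mm above the table; the punnet stands on it, its mushrooms up to about 130 mm above the table
- bay (a point): middle of the bay's floor with the tray at its front stop, 44 mm above the table, 12 mm below the deck; axes as the scale's. The bay is an adjustable tray with floor, side walls, lip, rear wall and latch, held by friction: its own middle sits 2 to 20 mm farther to +x than this point, which is not measured: feel (or see) where the lip is. True in y and z. Lengths along x below are in the tray's own frame.
- lip (a point): lower edge of the orange lip if the tray were at its front stop (it is 2 to 20 mm farther to +x): x = -40.8 mm in the tray, 10 mm above the bay floor; lip 5 mm thick, 60 mm wide. The tongue goes under it (room back to x = -52, y +-19 mm), the block's front face stops at its edge. Its tip enters with the rear raised up to 0.35 rad, all of it below 0.28; then the battery rocks down about the lip.
- walls (a point): middle of the upper edge of the tray's rear wall if the tray were at its front stop. The bay's inside fits the battery with 0.8 mm play each way: side walls y +-23.8 mm, upper 4 mm flared out at 45 degrees; rear wall x = 40.8 mm, upright, 12 mm high, notched for the flange. The seated battery has its origin at the middle of the tray's floor, axes as the bay's.
- latch (a joint): orange spring latch at the tray's rear, m. 0 = closed: tooth 12 mm above the floor, reaching to x = 42 mm, 4 mm over the seated flange, body 23 mm above the floor at most; grows as pushed back (to 9 mm; 3 N + 0.4 N/mm). 60 degree ramp on top, 8 mm high: the flange wedges it back when the rear of the battery's top is pressed with 5 to 12 N; it springs to 0 once the battery is flat.
- punnet: white punnet with mushrooms, 120 x 100 x 35 mm, loose on the scale's pan; origin at the middle of its underside. Leave alone.
- brush: mushroom brush, 170 mm long, lying on the table. Leave alone.
- jar: glass jar with brass lid, 64 mm across, 90 mm high. Leave alone.
- bolete: brown mushroom standing on the table, 70 mm across, 75 mm high. Leave alone.
- weight: brass weight, 36 mm across, 50 mm high. Leave alone.

How it is judged:
On the way, in this order (a step that is already met when the one before it is completed fails the run):
1. the battery is lifted clear of the table (height (world z) of battery above 0.075 m), for 0.1 s.
2. the nose tongue is down in the bay's lip end, the rear end still raised (x of nose in the frame of bay between -0.05 and -0.024 m and y of nose in the frame of bay between -0.006 and 0.006 m and z of nose in the frame of bay between -0.003 and 0.008 m and angle between battery's own z axis and vertical above 0.06 rad), for 0.1 s.
At the end, for the whole second after the job is handed in: the battery lies in the bay right side up, its origin 0 to 22 mm to +x of the bay point and within 3 mm of it in y, within 2 mm of the floor height, flat within 0.03 rad, in line within 0.05 rad, the latch closed (below 1.5 mm) over the flange, released and at rest (x of battery in the frame of bay between 0 and 0.022 m and y of battery in the frame of bay between -0.003 and 0.003 m and z of battery in the frame of bay between -0.002 and 0.002 m and angle between battery's own z axis and vertical below 0.03 rad and angle between the x axis of battery and the x axis of bay, either way round below 0.05 rad and value of joint latch below 0.0015 m and linear speed of battery below 0.01 m/s); the robot touches nothing.
It fails at once if the battery and the scale pressed together with more than 28 N (contact force between battery and scale above 28 N).
It fails at once if the robot itself pressed on the scale with more than 28 N (contact force between the arm and scale above 28 N).
It fails at once if the punnet on the pan moved more than 20 mm (distance of punnet from where it was at the start of the episode above 0.02 m).
It fails at once if the brush, jar, bolete or weight moved more than 30 mm (distance of any of brush, jar, bolete, weight from where it was at the start of the episode above 0.03 m).
It also fails if it takes over 72 s, if anything falls off the work surface, if the arm or the gripper's body presses on something with over 40 N, if the wrist force passes 120 N, or if a joint passes its speed limit or range.

ROBOT

A 6-joint arm with a two-finger parallel gripper is mounted at the origin on the work surface. World frame = base frame: x ahead of the robot, y to its left, z up, the work surface at z = 0. Lengths are in m, angles in rad, forces in N, time in s.
With the tool pointing down it reaches from about 0.3 to 0.875 m from the base axis. Payload 6.4 kg.
Tool frame: the origin (TCP) lies midway between the tips of the shut fingers; the grasp point (between the pads) lies 19 mm behind it (grasp_offset is the distance from the TCP to the grasp point, in m); z points along the fingers, y is the line along which they close (so a half turn about z gives the same grasp; the last joint's range is limited). The gripper opens to 85 mm and grips with 20 to 120 N. Pads are 22 mm wide; open, the fingers measure 114 mm over their backs; the gripper's body (76 mm by 85 mm) begins 54 mm behind the grasp point. The pads swing forward as they close: fully open they stand 13 mm farther back than shut.
Start: joints at [-0.206, 0.181, 1.607, -0, 1.354, -0.206], TCP at [0.575, 0, 0.231] pointing down, gripper open.
Joint ranges: [-2.99, 2.99], [-0.89, 2.07], [0.3, 2.58], [-1.14, 4.28], [0, 2.63], [-3.12, 3.12]. Speed limits (rad/s): [2.57, 2.57, 3.01, 3.14, 3.14, 3.14].

INTERFACE

Orientations are given as a unit quaternion [w, x, y, z].
In Python, from bench import * gives the robot as it stands. The module is installed in compiled form; this text tells all that it offers.
- The arm moves only by the tool servo_tool, never from a script. Its argument "commands" is text: rows parted by semicolons, each of 7 numbers parted by spaces: the turn, a rotation vector about the tool's x, y, z in rad, then the shift along the tool's x, y, z in mm, then the opening, from 0 (shut) to 1 (fully open). In form: wx wy wz dx dy dz claw; .... A call has 1 to 5 rows; each row shifts and turns the commanded pose from where the row before left it, along the tool's axes as they then stand; what a row does not reach is not made up. A row lasts 1/8 s, in which the tool goes at most 62.5 mm and 10.7 degrees, less where a joint would pass 70% of its speed; a pose out of reach is approached as far as the arm can. A call with a gripper value outside its range is refused whole. The fingers move at their own pace and stop on an object; the grip force is fixed at half the most. Time passes only in rows, so rows that do not move let the fingers close. It gives the time, the measured TCP pose, the force, the opening and the grip force at its end, in the units of the state.
- get_obs(): the state, without advancing time (a new reading comes with each control period).
- camera(name): name is "scene" or "side" or "wrist"; returns the picture (384x512x3 uint8, blue, green, red); there is no depth.
- calibration(name): a dict with "fx", "fy", "cx", "cy" (pixels), "R" (3x3) and "t" (3): a world point X has camera coordinates R X + t. Camera axes: x right, y down, z forward; pixel columns grow to the right and rows downward; lengths in m; the calibration is good to about 2 mm. A picture is of the moment at which its call begins: read the wrist's pose just before it. calibration takes no time and is no camera call; for the wrist camera it gives the pose at the moment of the call.
- hand_in(): hands the job in; it is judged then, once.
The state is a dict: "time_s": time; "q": joint angles; "dq": joint speeds; "joint_efforts": joint torques, N m; "eef_pos": TCP position; "eef_rot": TCP orientation; "wrist_force": force on the tool from outside, world axes, zero at the start; "torque": the same for the moment, N m; "opening": opening from 0.0 (shut) to 1.0 (fully open); "grasp_force": force on a finger pad.
Only numpy, scipy, OpenCV 4.12 (cv2) and the standard library are available. Lean on these libraries where they do the work, as an engineer would, in place of code of your own. Each camera call takes 0.05 s, during which the arm holds its last target. There are 200 camera calls.

## Working session

There is one attempt and no reset: what is moved stays moved. The work goes in short steps, Python scripts to look and compute and a tool call to move; the robot and the scene stay as the last step left them, time stands still between calls to the robot, and variables do not carry over. Pictures are saved under pics/ and viewed, at most 14 in all, crops included, and the job is handed in when it is done.

Besides the shell and the picture viewer there is one more tool, called after "Emit:" by a JSON object that holds its "name" and its "arguments", one argument or row to a line. servo_tool: Moves the arm, as the interface text tells. Its arguments: {"type":"object","properties":{"commands":{"type":"string"}},"required":["commands"]}

```bash
mkdir -p pics; python3 - <<'E'
from bench import *
import cv2,numpy as np
o=get_obs();print(o)
for n in("scene","side","wrist"):
    c=calibration(n);print(n,c['fx'],c['cx'],c['cy'],(-c['R'].T@c['t']).round(3),c['R'].round(3).tolist())
    cv2.imwrite(f"pics/{n}0.png",camera(n))
E
```

```text
{'time_s': 0.0, 'q': array([-2.06259677e-01,  1.81560666e-01,  1.60799319e+00, -5.91328725e-06,
        1.35376568e+00, -2.06258682e-01]), 'dq': array([-0.00061716,  0.00108682,  0.00049323,  0.00016603,  0.00017335,
        0.00072401]), 'joint_efforts': array([ 3.41415571e-04, -4.44869328e+01, -3.51340663e+01, -2.51131587e-04,
        9.11703974e-03,  3.43231875e-05]), 'eef_pos': array([5.74463595e-01, 1.51044338e-04, 2.30380262e-01]), 'eef_rot': array([-7.21061162e-04,  7.07106417e-01,  7.07106618e-01, -4.74978859e-04]), 'wrist_force': array([ 0.05185147, -0.18480114, -0.82561178]), 'torque': array([0.02023214, 0.03015501, 0.00259476]), 'grasp_force': 0.0, 'opening': 1.002652541625913}
scene 424.8415139203416 251.94992831577449 197.22434049628043 [1.244 0.727 0.881] [[-0.673, 0.739, 0.016], [0.49, 0.462, -0.74], [-0.554, -0.49, -0.673]]
side 457.33160217518935 254.2443682398112 184.36955493391383 [-0.178  1.012  0.798] [[-0.771, -0.637, -0.003], [-0.341, 0.416, -0.843], [0.539, -0.649, -0.537]]
wrist 290.89016124816925 261.3138936998798 196.02262534555072 [0.575 0.068 0.373] [[1.0, 0.0, -0.002], [0.001, -0.964, 0.266], [-0.002, -0.266, -0.964]]
```

View pics/scene0.png

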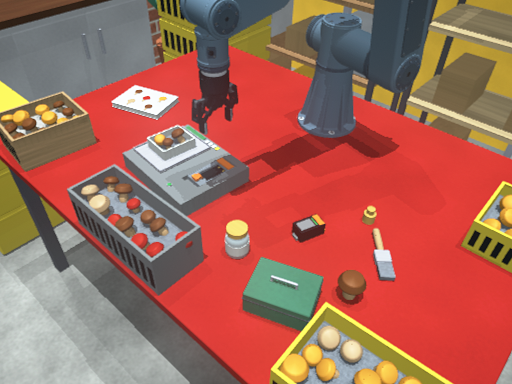

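View pics/side0.png

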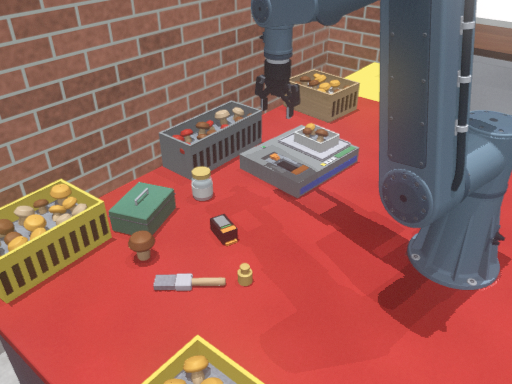

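View pics/wrist0.png

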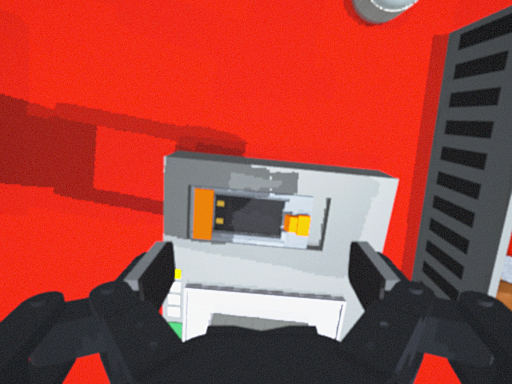

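The wrist view shows the bay from above: lip at about (203,213), latch at about (297,223). The battery is at (308,228) in the scene view and (224,230) in the side view.

```bash
cat > h.py <<'E'
import cv2,numpy as np
from bench import *
def ray(c,uv,z):
    d=c['R'].T@np.array([(uv[0]-c['cx'])/c['fx'],(uv[1]-c['cy'])/c['fy'],1]); C=-c['R'].T@c['t']
    return C+d*(z-C[2])/d[2]
def blobs(im,lo,hi,roi=None,amin=15):
    m=cv2.inRange(cv2.cvtColor(im,cv2.COLOR_BGR2HSV),lo,hi)
    if roi: k=np.zeros_like(m);x0,y0,x1,y1=roi;k[y0:y1,x0:x1]=255;m&=k
    cs,_=cv2.findContours(m,cv2.RETR_EXTERNAL,cv2.CHAIN_APPROX_NONE)
    return sorted([c for c in cs if cv2.contourArea(c)>=amin],key=cv2.contourArea,reverse=True)
def cen(c): M=cv2.moments(c);return M['m10']/M['m00'],M['m01']/M['m00']
OR=((8,150,120),(24,255,255))
E
python3 - <<'E'
from h import *
im=cv2.imread('pics/wrist0.png');c=calibration('wrist')
for b in blobs(im,*OR,(170,170,340,260)):
    bx=cv2.boxPoints(cv2.minAreaRect(b));print('wr',cv2.contourArea(b),cen(b),bx.round(1).tolist())
    for p in bx: print('   ',ray(c,p,.059).round(4))
for n,roi in(('scene',(285,205,335,250)),('side',(200,205,250,250))):
    im=cv2.imread(f'pics/{n}0.png');c=calibration(n)
    for b in blobs(im,*OR,roi,4): print(n,cv2.contourArea(b),cen(b),ray(c,cen(b),.04).round(4))
    for b in blobs(im,(0,0,0),(180,255,60),roi,50): print(n,'dark',cv2.contourArea(b),cen(b),ray(c,cen(b),.02).round(4))
a=cv2.resize(cv2.imread('pics/wrist0.png')[150:350,150:410],None,fx=3,fy=3)[:600,:780]
cv2.imwrite('pics/w0c.png',a)
E
```

```text
wr 859.5 (202.8623230560403, 213.44463835563312) [[192.10000610351562, 238.1999969482422], [194.6999969482422, 187.89999389648438], [213.5, 188.89999389648438], [210.8000030517578, 239.10000610351562]]
    [ 0.4936 -0.0699  0.059 ]
    [ 0.5003 -0.0095  0.059 ]
    [ 0.5211 -0.0106  0.059 ]
    [ 0.5154 -0.0711  0.059 ]
wr 126.5 (291.32411067193675, 221.57575757575756) [[284.0, 215.0], [309.0, 215.0], [309.0, 234.0], [284.0, 234.0]]
    [ 0.6002 -0.0413  0.059 ]
    [ 0.6287 -0.0412  0.059 ]
    [ 0.6297 -0.0646  0.059 ]
    [ 0.6007 -0.0646  0.059 ]
wr 27.5 (219.1212121212121, 220.46666666666667) [[216.0, 218.0], [222.0, 218.0], [222.0, 223.0], [216.0, 223.0]]
    [ 0.5225 -0.045   0.059 ]
    [ 0.5294 -0.045   0.059 ]
    [ 0.5292 -0.0511  0.059 ]
    [ 0.5223 -0.0511  0.059 ]
wr 23.5 (220.05673758865248, 203.0354609929078) [[217.0, 201.0], [223.0, 201.0], [223.0, 205.0], [217.0, 205.0]]
    [ 0.5245 -0.0247  0.059 ]
    [ 0.5312 -0.0247  0.059 ]
    [ 0.5311 -0.0294  0.059 ]
    [ 0.5243 -0.0294  0.059 ]
scene 57.0 (318.0146198830409, 219.33625730994152) [0.493 0.311 0.04 ]
side 52.0 (228.17307692307693, 228.55769230769232) [0.4962 0.3102 0.04  ]
side 38.5 (230.73160173160173, 241.80086580086578) [0.4539 0.3468 0.04  ]
```

View pics/w0c.png

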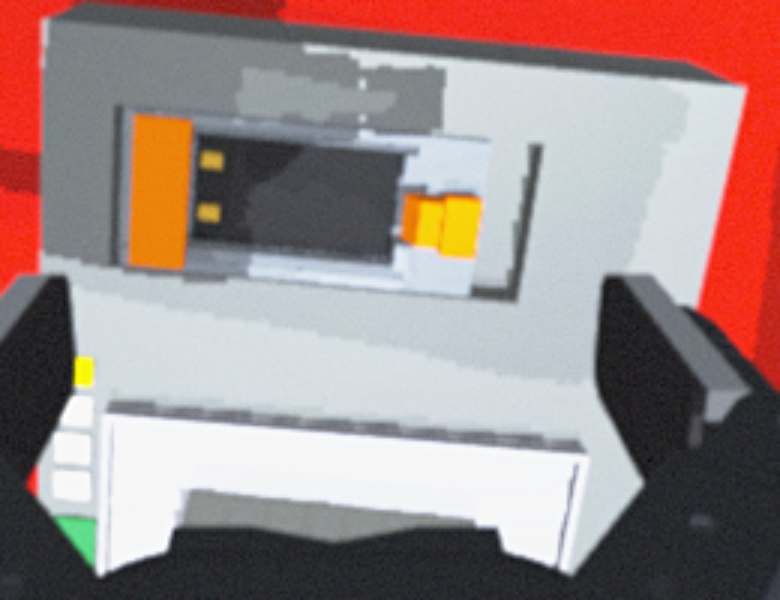

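Measured so far:
- The lip's inner edge is at about (0.518, -0.041).
- The scale yaw is about -0.11.
- The battery is near (0.52, 0.30), with its nose towards -x.

I'll move over the battery next.

Emit:
{"name": "servo_tool", "arguments": {
  "commands": "0 0 0 50 -10 0 1; 0 0 0 57 -12 0 1; 0 0 0 57 -12 0 1; 0 0 0 57 -12 0 1; 0 0 0 57 -10 0 1"
}}

```text
time_s: 0.78
eef_pos: [0.5182, 0.2797, 0.2311]
eef_rot: [-0.0, 0.707, 0.707, -0.0]
wrist_force: [0.3, -0.0, -0.0]
opening: 0.997
grasp_force: 0.0
```

Emit:
{"name": "servo_tool", "arguments": {
  "commands": "0 0 -0.18 0 0 0 1; 0 0 -0.18 0 0 0 1; 0 0 -0.18 0 0 0 1; 0 0 -0.18 0 0 0 1; 0 0 -0.18 0 0 0 1"
}}

```text
time_s: 1.4
eef_pos: [0.5188, 0.278, 0.2309]
eef_rot: [-0.0, 0.326, 0.945, -0.0]
wrist_force: [-0.2, -0.2, 0.1]
opening: 1.0
grasp_force: 0.0
```

Emit:
{"name": "servo_tool", "arguments": {
  "commands": "0 0 -0.18 0 0 0 1; 0 0 0 0 0 0 1; 0 0 0 0 0 0 1"
}}

```text
time_s: 1.78
eef_pos: [0.5189, 0.278, 0.2311]
eef_rot: [-0.0, 0.245, 0.97, -0.0]
wrist_force: [-0.4, -0.4, 0.5]
opening: 0.998
grasp_force: 0.0
```

```bash
python3 - <<'E'
from h import *
o=get_obs();print(o['time_s'],o['q'].round(3),o['eef_pos'].round(4),o['eef_rot'].round(4))
c=calibration('wrist');im=camera('wrist')
cv2.imwrite('pics/w1.png',im)
for b in blobs(im,*OR,None,30): print(cv2.contourArea(b),np.round(cen(b),1),ray(c,cen(b),.04).round(4))
E
```

```text
1.775 [ 0.29   0.211  1.571  0.     1.359 -0.786] [0.5189 0.278  0.2311] [-2.000e-04  2.447e-01  9.696e-01 -1.000e-04]
2874.5 [480.9 162.8] [0.6255 0.5082 0.04  ]
468.0 [275.4 143.2] [0.4935 0.3101 0.04  ]
221.0 [289.4   5.7] [0.3789 0.3858 0.04  ]
210.5 [273.9 128.3] [0.4781 0.3162 0.04  ]
57.5 [ 80.2 361.5] [ 0.6326 -0.0732  0.04  ]
52.0 [273.3 325.7] [0.7087 0.1945 0.04  ]
46.5 [ 39.  292.1] [ 0.5175 -0.0515  0.04  ]
34.0 [495.6 239.6] [0.7275 0.4956 0.04  ]
```

View pics/w1.png

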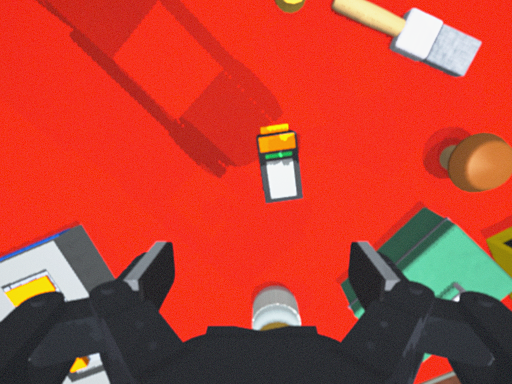

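The battery is at (280,163) with its nose up in the picture. The orange patch is at (275,143) and the label at (283,180). I'll measure it more precisely.

```bash
python3 - <<'E'
from h import *
im=cv2.imread('pics/w1.png');c=calibration('wrist');roi=(245,105,320,215)
P={}
for n,lo,hi in(('or',*OR),('gn',(45,80,60),(85,255,255)),('lab',(0,0,130),(180,70,255))):
    for b in blobs(im,lo,hi,roi,15):
        r=cv2.boxPoints(cv2.minAreaRect(b)); w=np.array([ray(c,p,.04)[:2] for p in r])
        print(n,cv2.contourArea(b),ray(c,cen(b),.04)[:2].round(4),'sides',np.linalg.norm(w[1]-w[0]).round(4),np.linalg.norm(w[2]-w[1]).round(4),'mid',w.mean(0).round(4))
h=cv2.cvtColor(im,cv2.COLOR_BGR2HSV)
red=cv2.inRange(h,(0,170,90),(7,255,255))|cv2.inRange(h,(172,170,60),(180,255,255))
m=cv2.bitwise_not(red);k=np.zeros_like(m);k[130:206,250:310]=255;m&=k
cs=max(cv2.findContours(m,0,1)[0],key=cv2.contourArea)
r=cv2.boxPoints(cv2.minAreaRect(cs));print(r.round(1).tolist());w=np.array([ray(c,p,.04)[:2] for p in r]);print(w.round(4).tolist(),w.mean(0).round(4))
cv2.imwrite('pics/w1c.png',cv2.resize(im[100:215,240:330],None,fx=5,fy=5,interpolation=0))
E
```

```text
or 468.0 [0.4935 0.3101] sides 0.0412 0.0179 mid [0.4934 0.3118]
or 210.5 [0.4781 0.3162] sides 0.0324 0.0092 mid [0.4782 0.3163]
gn 130.0 [0.5066 0.3071] sides 0.0314 0.0066 mid [0.5066 0.3071]
lab 975.5 [0.5331 0.2971] sides 0.0319 0.0452 mid [0.5335 0.2969]
[[255.0, 130.5], [295.29998779296875, 126.4000015258789], [302.79998779296875, 198.89999389648438], [262.5, 203.10000610351562]]
[[0.4703, 0.2964], [0.4876, 0.3382], [0.5672, 0.3084], [0.549, 0.2637]] [0.5185 0.3017]
```

View pics/w1c.png

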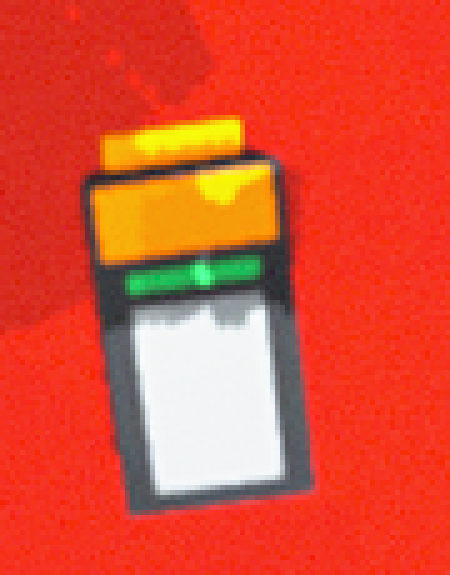

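```bash
python3 - <<'E'
from h import *
c=calibration('wrist')
q=np.array([(85,180),(280,157),(313,488),(130,515)])/5+[239.6,99.6]
w=np.array([ray(c,p,.04)[:2] for p in q]);print(w.round(4).tolist())
d=[w[3]-w[0],w[2]-w[1]];e=[w[1]-w[0],w[2]-w[3]]
print([np.arctan2(*x[::-1]).round(3) for x in d],[(np.arctan2(*x[::-1])-np.pi/2).round(3) for x in e],[np.linalg.norm(x).round(4) for x in d+e],w.mean(0))
# tongue tip corners at z .008
t=np.array([(102,135),(243,119)])/5+[239.6,99.6];t=np.array([ray(c,p,.008)[:2] for p in t]);print('tip',t.mean(0),np.linalg.norm(t[1]-t[0]),np.arctan2(*(t[1]-t[0])[::-1])-np.pi/2)
o=get_obs();q=o['eef_rot'];print('toolx yaw',2*np.arctan2(q[2],q[1]))
E
```

```text
[[0.476, 0.2953], [0.4923, 0.3362], [0.565, 0.3088], [0.5502, 0.2673]]
[np.float64(-0.362), np.float64(-0.361)] [np.float64(-0.378), np.float64(-0.34)] [np.float64(0.0794), np.float64(0.0777), np.float64(0.044), np.float64(0.0441)] [0.52087107 0.30190453]
tip [0.47652367 0.31875962] 0.03460317598784038 -0.3833810413536518
toolx yaw 2.6479465327188367
```

Battery centre is (0.521, 0.302), yaw -0.362, and the tongue tip agrees with this. I'll align, descend and grip.

Emit:
{"name": "servo_tool", "arguments": {
  "commands": "0 0 -0.132 0 0 0 1; 0 0 0 6.6 23 30 1; 0 0 0 0 0 50 1; 0 0 0 0 0 50 1; 0 0 0 0 0 30 1"
}}

```text
time_s: 2.45
eef_pos: [0.5193, 0.3014, 0.0683]
eef_rot: [-0.002, 0.179, 0.984, -0.001]
wrist_force: [0.5, -0.0, -0.5]
opening: 0.996
grasp_force: 0.0
```

```bash
python3 - <<'E'
from h import *
o=get_obs();print(o['time_s'],o['eef_pos'].round(4),o['wrist_force'].round(2),2*np.arctan2(o['eef_rot'][2],o['eef_rot'][1]))
im=camera('wrist');cv2.imwrite('pics/w2.png',im)
E
```

```text
2.45 [0.5193 0.3014 0.0683] [ 0.46 -0.03 -0.55] 2.780808601783569
```

View pics/w2.png

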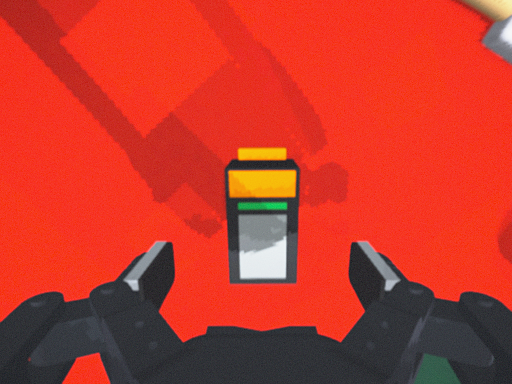

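The battery sits centred between the fingers and square to them (x about 263). I'll descend and close.

Emit:
{"name": "servo_tool", "arguments": {
  "commands": "0 0 0 0 0 30 1; 0 0 0 0 0 20 1; 0 0 0 0 0 5 1; 0 0 0 0 0 0 1; 0 0 0 0 0 0 1"
}}

```text
time_s: 3.12
eef_pos: [0.5219, 0.3022, 0.0176]
eef_rot: [0.001, 0.179, 0.984, 0.001]
wrist_force: [0.3, -0.7, 1.3]
opening: 1.004
grasp_force: 0.0
```

Emit:
{"name": "servo_tool", "arguments": {
  "commands": "0 0 0 0 0 0 0; 0 0 0 0 0 0 0; 0 0 0 0 0 0 0; 0 0 0 0 0 0 0; 0 0 0 0 0 0 0"
}}

```text
time_s: 3.75
eef_pos: [0.5215, 0.3021, 0.0171]
eef_rot: [0.001, 0.178, 0.984, 0.0]
wrist_force: [-0.1, 0.1, 6.1]
opening: 0.529
grasp_force: 64.0
```

Emit:
{"name": "servo_tool", "arguments": {
  "commands": "0 0 0 0 0 0 0; 0 0 0 0 0 0 0; 0 0 0 0 0 -20 0; 0 0 0 0 0 -40 0; 0 0 0 0 0 -40 0"
}}

```text
time_s: 4.38
eef_pos: [0.5203, 0.3017, 0.1175]
eef_rot: [-0.001, 0.178, 0.984, -0.0]
wrist_force: [1.0, 1.0, -2.1]
opening: 0.521
grasp_force: 63.1
```

Emit:
{"name": "servo_tool", "arguments": {
  "commands": "0 0 0 0 0 -40 0; 0 0 0 0 0 -40 0; 0 0 0 0 0 0 0; 0 0 0 0 0 0 0"
}}

```text
time_s: 4.88
eef_pos: [0.5201, 0.3016, 0.1955]
eef_rot: [-0.001, 0.178, 0.984, -0.0]
wrist_force: [-0.3, 0.2, -3.2]
opening: 0.523
grasp_force: 63.3
```

```bash
python3 - <<'E'
from h import *
o=get_obs();print(o['time_s'],o['q'].round(3),o['eef_pos'].round(4),o['eef_rot'].round(4),o['wrist_force'].round(2),o['torque'].round(3),o['opening'],2*np.arctan2(o['eef_rot'][2],o['eef_rot'][1]))
a=camera('wrist');b=camera('side');cv2.imwrite('pics/w3.png',a);cv2.imwrite('pics/s3.png',b)
cv2.imwrite('pics/m3.png',np.vstack([a[60:330,60:460],b[20:320,100:500]]))
E
```

```text
4.875 [ 0.328  0.272  1.572  0.     1.299 -0.884] [0.5201 0.3016 0.1955] [-7.000e-04  1.785e-01  9.839e-01 -4.000e-04] [-0.34  0.15 -3.16] [-0.015  0.013  0.01 ] 0.5228944223383838 2.7827652916161996
```

View pics/m3.png

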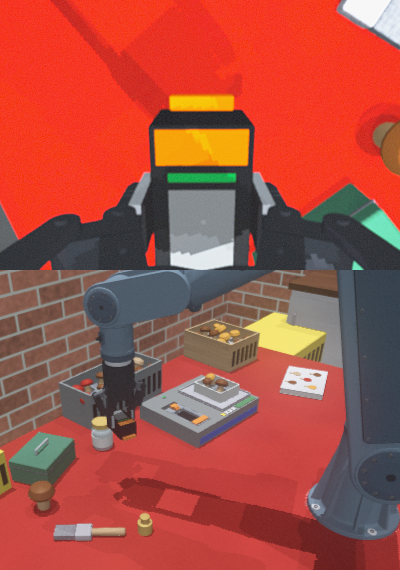

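Both views confirm the grasp. I'll move near the bay, held back so the wrist camera can still see the lip past the battery.

Emit:
{"name": "servo_tool", "arguments": {
  "commands": "0 0 0 -32 -42 0 0; 0 0 0 -32 -42 0 0; 0 0 0 -32 -42 0 0; 0 0 0 -32 -42 0 0; 0 0 0 -32 -42 0 0"
}}

```text
time_s: 5.6
eef_pos: [0.5963, 0.0475, 0.1944]
eef_rot: [-0.002, 0.178, 0.984, -0.0]
wrist_force: [0.5, -0.2, -2.1]
opening: 0.524
grasp_force: 63.2
```

Emit:
{"name": "servo_tool", "arguments": {
  "commands": "0 0 0 -32 -42 0 0; 0 0 0 -32 -42 0 0; 0 0 -0.125 0 0 0 0; 0 0 -0.125 0 0 0 0; 0 0 0 0 0 0 0"
}}

```text
time_s: 6.22
eef_pos: [0.6265, -0.0521, 0.1943]
eef_rot: [-0.002, 0.055, 0.998, 0.0]
wrist_force: [-0.3, 0.5, -2.8]
opening: 0.522
grasp_force: 63.2
```

Emit:
{"name": "servo_tool", "arguments": {
  "commands": "0 0 0 0 0 0 0; 0 0 0 0 0 0 0"
}}

```text
time_s: 6.48
eef_pos: [0.6272, -0.0518, 0.1959]
eef_rot: [-0.0, 0.055, 0.998, 0.0]
wrist_force: [-0.7, -0.4, -2.4]
opening: 0.524
grasp_force: 63.2
```

```bash
cat >> h.py <<'E'
from scipy.spatial.transform import Rotation as Ro
def tool():
    o=get_obs();q=o['eef_rot'];return o,Ro.from_quat([q[1],q[2],q[3],q[0]]).as_matrix(),o['eef_pos']
E
python3 - <<'E'
from h import *
o,T,p=tool();print(o['time_s'],p.round(4),Ro.from_matrix(T).as_euler('xyz').round(4),o['wrist_force'].round(2),o['torque'].round(3))
c=calibration('wrist');im=camera('wrist');cv2.imwrite('pics/w4.png',im)
np.savez('c4.npz',**c)
for b in blobs(im,*OR,None,30):
    r=cv2.boxPoints(cv2.minAreaRect(b));print(cv2.contourArea(b),np.round(cen(b),1),r.round(1).tolist());print('   ',[ray(c,x,.059)[:2].round(4).tolist() for x in r])
a=cv2.resize(im[0:250,110:410],None,fx=2.4,fy=2.4);cv2.imwrite('pics/w4c.png',a)
E
```

```text
6.475 [ 0.6272 -0.0518  0.1959] [ 3.1415e+00 -6.0000e-04  3.0319e+00] [-0.71 -0.41 -2.4 ] [-0.005 -0.013 -0.006]
3342.5 [261.  206.9] [[214.0, 189.0], [308.0, 189.0], [308.0, 225.0], [214.0, 225.0]]
    [[0.6246, -0.0982], [0.6347, -0.0058], [0.6727, -0.0083], [0.6621, -0.104]]
2264.5 [ 45.4 189.9] [[7.199999809265137, 179.3000030517578], [76.69999694824219, 162.5], [86.5999984741211, 202.89999389648438], [17.0, 219.8000030517578]]
    [[0.5927, -0.2983], [0.584, -0.2259], [0.6248, -0.2274], [0.6346, -0.3026]]
1697.5 [258.8  53.3] [[224.6999969482422, 40.400001525878906], [292.0, 39.099998474121094], [292.5, 65.9000015258789], [225.1999969482422, 67.30000305175781]]
    [[0.4941, -0.0687], [0.4995, -0.0106], [0.5209, -0.0119], [0.5155, -0.0713]]
1514.5 [ 28.2 117.3] [[-0.5, 103.5], [31.899999618530273, 85.19999694824219], [56.900001525878906, 129.6999969482422], [24.5, 147.89999389648438]]
    [[0.5233, -0.2813], [0.5113, -0.2467], [0.5518, -0.2358], [0.565, -0.2716]]
941.0 [261.5 162.5] [[230.0, 155.0], [293.0, 155.0], [293.0, 170.0], [230.0, 170.0]]
    [[0.593, -0.0778], [0.5996, -0.0178], [0.6141, -0.019], [0.6074, -0.0798]]
44.5 [247.5  76.5] [[245.0, 72.0], [250.0, 72.0], [250.0, 81.0], [245.0, 81.0]]
    [[0.5213, -0.0544], [0.5218, -0.05], [0.5292, -0.0509], [0.5287, -0.0553]]
43.0 [270.7  75.9] [[268.0, 72.0], [274.0, 72.0], [274.0, 80.0], [268.0, 80.0]]
    [[0.5235, -0.034], [0.5241, -0.0287], [0.5307, -0.0293], [0.5302, -0.0347]]
33.0 [509.4 250.8] [[508.0, 239.0], [511.0, 239.0], [511.0, 262.0], [508.0, 262.0]]
    [[0.7108, 0.197], [0.7111, 0.2001], [0.738, 0.2032], [0.7377, 0.2]]
```

View pics/w4c.png

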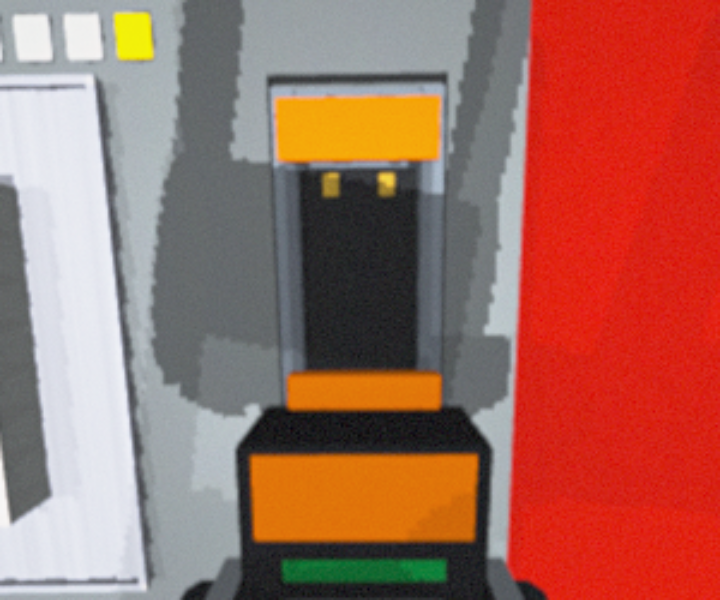

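The lip is at (259,53) with its inner edge near row 66, and the tongue is at (261,162). I'll refine the yaw from the long deck edge and the battery's position in the tool from the tongue.

```bash
python3 - <<'E'
from h import *
o,T,p=tool();c=np.load('c4.npz');im=cv2.imread('pics/w4.png');h=cv2.cvtColor(im,cv2.COLOR_BGR2HSV)
red=(h[...,1]>170)&((h[...,0]<7)|(h[...,0]>172))
pts=[]
for v in range(5,225,4):
    r=red[v,300:360]; 
    if r.any(): pts.append(ray(c,(300+np.argmax(r)-.5,v),.056)[:2])
pts=np.array(pts);vx,vy,x0,y0=cv2.fitLine(pts.astype(np.float32),cv2.DIST_HUBER,0,.001,.001).ravel()
print('deck edge yaw',np.arctan2(vy,vx) if vx>0 else np.arctan2(-vy,-vx),x0,y0)
# dist of lip centre from edge
n=np.array([-vy,vx]);print('lip mid to edge',abs(n@(np.array([.5182,-.0416])-[x0,y0])))
# tool-frame measure of tongue tip (row 155 top edge, z batt 8 -> tool z .009) 
C=-c['R'].T@c['t']
def tl(uv,tz):
    d=T.T@(c['R'].T@np.array([(uv[0]-c['cx'])/c['fx'],(uv[1]-c['cy'])/c['fy'],1]));s=T.T@(C-p);return (s+d*(tz-s[2])/d[2]).round(4)
for uv in((230,154.5),(293.5,154.5)): print('tip',tl(uv,.009))
for uv in((214,189),(308,189),(214,225),(308,225)): print('patch',tl(uv,-.023))
E
```

```text
deck edge yaw -0.096062146 0.5676364 0.016728042
lip mid to edge 0.06280078816592789
tip [ 0.048  -0.0158  0.009 ]
tip [0.048  0.0171 0.009 ]
patch [ 0.0375 -0.0195 -0.023 ]
patch [ 0.0375  0.0202 -0.023 ]
patch [ 0.0213 -0.0202 -0.023 ]
patch [ 0.0213  0.0209 -0.023 ]
```

Battery in the tool frame: tip at x=48 mm, y about +0.5 mm, underside at z=+17 mm. Scale yaw is -0.096. I'll tilt the nose down by 0.30 rad while still high, then compute the approach.

Emit:
{"name": "servo_tool", "arguments": {
  "commands": "0 0 -0.014 0 0 0 0; 0 -0.15 0 0 0 0 0; 0 -0.15 0 0 0 0 0; 0 0 0 0 0 0 0; 0 0 0 0 0 0 0"
}}

```text
time_s: 7.15
eef_pos: [0.6284, -0.0525, 0.1977]
eef_rot: [0.149, 0.047, 0.988, -0.007]
wrist_force: [0.6, -0.9, -2.1]
opening: 0.523
grasp_force: 63.2
```

```bash
cat >> h.py <<'E'
yaw=-.096; X=np.array([np.cos(yaw),np.sin(yaw),0]);Y=np.array([-X[1],X[0],0]);Z=np.array([0,0,1.])
S=np.array([X,Y,Z])  # world->tray
O=np.array([.5182,-.0414,.044])+.0408*X
B=np.array([.048,.0005,.017])
def stat(*goals):
    o,T,p=tool(); t=S@(p+T@B-O); bx=S@(-T[:,0]); by=S@(-T[:,1])
    print('t',round(o['time_s'],2),'tip mm',(t*1e3).round(2),'pitch',np.arcsin(bx[2]).round(4),'yaw',bx[1].round(4),'roll',by[2].round(4) ,'F tray',(S@o['wrist_force']).round(2),'tau',(S@o['torque']).round(3))
    for g in goals: print(g,'-> shift',((T.T@(S.T@(np.array(g)/1e3-t)))*1e3).round(1))
E
python3 -c "
from h import *
stat((-37,0,60),(-37,0,20))"
```

```text
t 7.15 tip mm [ 2.9150e+01 -1.0000e-02  1.2324e+02] pitch 0.2999 yaw 0.0013 roll 0.0005 F tray [ 0.66 -0.82 -2.11] tau [-0.035  0.263  0.041]
(-37, 0, 60) -> shift [81.9  0.1 40.9]
(-37, 0, 20) -> shift [93.7  0.1 79.1]
```

Emit:
{"name": "servo_tool", "arguments": {
  "commands": "0 0 0 30 0 15 0; 0 0 0 30 0 15 0; 0 0 0 22 0 11 0; 0 0 0 0 0 0 0; 0 0 0 0 0 0 0"
}}

```text
time_s: 7.78
eef_pos: [0.5639, -0.0466, 0.1347]
eef_rot: [0.151, 0.047, 0.987, -0.007]
wrist_force: [0.1, -0.8, -1.5]
opening: 0.526
grasp_force: 63.2
```

```bash
python3 -c "
from h import *
stat((-36,0,20),(-36,0,8))
c=calibration('wrist');im=camera('wrist');cv2.imwrite('pics/w5.png',im);cv2.imwrite('pics/w5c.png',cv2.resize(im[30:280,110:410],None,fx=2.4,fy=2.4))
for b in blobs(im,*OR,(150,20,400,300),30):
    r=cv2.boxPoints(cv2.minAreaRect(b));print(cv2.contourArea(b),np.round(cen(b),1),r.round(1).tolist());print('   ',[(S@(ray(c,x,.059)-O)*1e3)[:2].round(1).tolist() for x in r])
"
```

```text
t 7.78 tip mm [-35.52  -0.34  60.18] pitch 0.3026 yaw 0.0013 roll 0.0007 F tray [ 0.18 -0.8  -1.55] tau [ 0.053  0.238 -0.006]
(-36, 0, 20) -> shift [12.4  0.4 38.2]
(-36, 0, 8) -> shift [16.   0.4 49.7]
3210.5 [261.3 206.5] [[214.0, 189.0], [308.0, 189.0], [308.0, 225.0], [214.0, 225.0]]
    [[15.4, -36.9], [15.3, 35.6], [50.5, 38.7], [50.7, -40.0]]
3184.5 [261.8  99.7] [[215.0, 82.0], [309.0, 82.0], [309.0, 125.0], [215.0, 125.0]]
    [[-63.0, -29.5], [-63.0, 29.3], [-35.4, 31.8], [-35.3, -31.8]]
940.0 [261.4 162.5] [[230.0, 155.0], [293.0, 155.0], [293.0, 170.0], [230.0, 170.0]]
    [[-13.2, -22.9], [-13.3, 22.3], [-1.2, 23.0], [-1.1, -23.6]]
```

View pics/w5c.png

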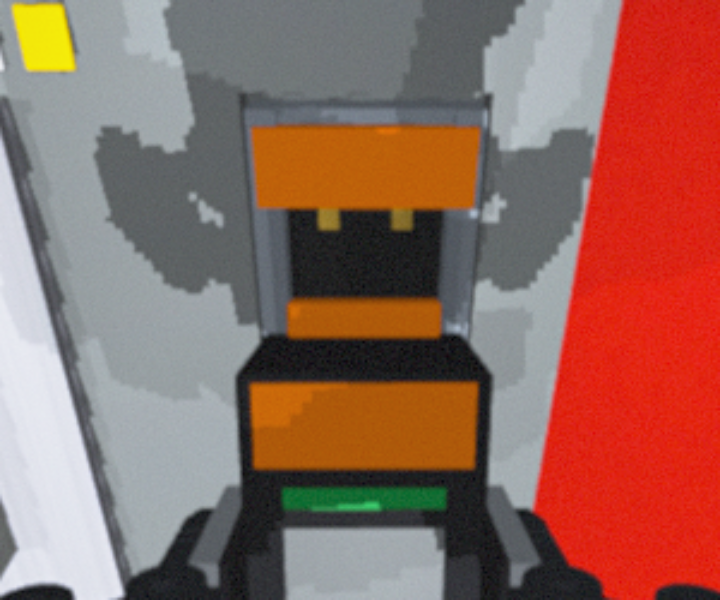

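The tongue and lip are aligned in y, and the lip edge is at about -40.8 mm in the tray, as expected. I'll lower the nose.

Emit:
{"name": "servo_tool", "arguments": {
  "commands": "0 0 0 4 0.2 13 0; 0 0 0 4 0.1 13 0; 0 0 0 4 0 12 0; 0 0 0 2 0 6 0; 0 0 0 0 0 0 0"
}}

```text
time_s: 8.45
eef_pos: [0.5606, -0.0453, 0.0858]
eef_rot: [0.149, 0.047, 0.988, -0.007]
wrist_force: [0.9, 0.3, -1.8]
opening: 0.524
grasp_force: 63.2
```

```bash
python3 -c "
from h import *
stat((-36,0,4),(-36,0,1))"
```

```text
t 8.45 tip mm [-39.08   0.65  11.46] pitch 0.2985 yaw 0.0009 roll -0.0004 F tray [ 0.91  0.41 -1.8 ] tau [-0.01   0.269  0.051]
(-36, 0, 4) -> shift [-0.8 -0.7  8. ]
(-36, 0, 1) -> shift [ 0.1 -0.7 10.9]
```

Emit:
{"name": "servo_tool", "arguments": {
  "commands": "0 0 0 -3 -0.4 0 0; 0 0 0 0.5 0 3 0; 0 0 0 0.7 0 3 0; 0 0 0 0 0 0 0; 0 0 0 0 0 0 0"
}}

```text
time_s: 9.07
eef_pos: [0.5645, -0.0462, 0.0815]
eef_rot: [0.149, 0.047, 0.988, -0.007]
wrist_force: [-0.7, 0.4, -2.3]
opening: 0.529
grasp_force: 63.2
```

```bash
python3 -c "
from h import *
stat((-36,0,4),(-36,0,1))
camera('side');stat((-36,0,1))"
```

```text
t 9.07 tip mm [-35.05   0.15   7.07] pitch 0.2999 yaw 0.0011 roll -0.0 F tray [-0.74  0.34 -2.33] tau [ 0.031  0.249 -0.043]
(-36, 0, 4) -> shift [ 1.8 -0.1  2.6]
(-36, 0, 1) -> shift [ 2.7 -0.1  5.5]
t 9.12 tip mm [-34.98   0.13   7.16] pitch 0.3001 yaw 0.0012 roll 0.0 F tray [-0.41 -0.24 -2.21] tau [ 0.005  0.224 -0.011]
(-36, 0, 1) -> shift [ 2.8 -0.1  5.6]
```

Emit:
{"name": "servo_tool", "arguments": {
  "commands": "0 0 0 0.6 0 2 0; 0 0 0 0.6 0 2 0; 0 0 0 0.3 0 1 0; 0 0 0 0 0 0 0; 0 0 0 0 0 0 0"
}}

```text
time_s: 9.75
eef_pos: [0.5647, -0.0462, 0.0763]
eef_rot: [0.149, 0.047, 0.988, -0.007]
wrist_force: [-0.2, 0.1, -2.7]
opening: 0.528
grasp_force: 63.2
```

```bash
python3 -c "
from h import *
stat((-36,0,1))"
```

```text
t 9.75 tip mm [-34.9    0.1    1.91] pitch 0.3001 yaw 0.0012 roll 0.0 F tray [-0.18  0.04 -2.66] tau [-0.031  0.274  0.034]
(-36, 0, 1) -> shift [ 1.3 -0.1  0.5]
```

Emit:
{"name": "servo_tool", "arguments": {
  "commands": "0 0 0 2.5 0 -0.2 0; 0 0 0 2.4 0 -0.7 0; 0 0 0 2.4 0 -0.7 0; 0 0 0 2.4 0 -0.7 0; 0 0 0 0 0 0 0"
}}

```text
time_s: 10.38
eef_pos: [0.5556, -0.0454, 0.076]
eef_rot: [0.151, 0.047, 0.987, -0.007]
wrist_force: [5.9, -0.4, -8.1]
opening: 0.524
grasp_force: 62.8
```

Emit:
{"name": "servo_tool", "arguments": {
  "commands": "0 0 0 0 0 0 0"
}}

```text
time_s: 10.5
eef_pos: [0.5555, -0.0454, 0.0759]
eef_rot: [0.15, 0.047, 0.987, -0.007]
wrist_force: [6.0, -0.5, -7.1]
opening: 0.521
grasp_force: 62.8
```

```bash
python3 -c "
from h import *
stat((-46,0,1))"
```

```text
t 10.5 tip mm [-4.40e+01  3.00e-02  1.38e+00] pitch 0.3022 yaw 0.0008 roll 0.0001 F tray [ 5.97  0.1  -7.14] tau [ 0.133 -0.667  0.021]
(-46, 0, 1) -> shift [ 2.  -0.  -0.2]
```

The lip is now touching the top of the tongue (+6 N x, -5 N z), so the tip is under it. I'll back off, lower, and reduce the pitch to 0.26.

Emit:
{"name": "servo_tool", "arguments": {
  "commands": "0 0 0 -1 0 0.3 0; 0 0.02 0 -0.3 0 1 0; 0 0.02 0 -0.3 0 1 0; 0 0 0 0 0 0.5 0; 0 0 0 0 0 0 0"
}}

```text
time_s: 11.12
eef_pos: [0.557, -0.0455, 0.0734]
eef_rot: [0.129, 0.047, 0.99, -0.006]
wrist_force: [-0.4, 0.8, -2.1]
opening: 0.524
grasp_force: 63.6
```

```bash
python3 -c "
from h import *
stat((-48,0,0.5))"
```

```text
t 11.12 tip mm [-43.78   0.13   0.6 ] pitch 0.2599 yaw 0.0012 roll -0.0 F tray [-0.44  0.75 -2.09] tau [-0.02   0.248 -0.006]
(-48, 0, 0.5) -> shift [ 4.1 -0.1 -1. ]
```

Emit:
{"name": "servo_tool", "arguments": {
  "commands": "0 0 0 1.3 0 -0.4 0; 0 0 0 1.3 0 -0.3 0; 0 0 0 1 0 -0.3 0; 0 0 0 0 0 0 0"
}}

```text
time_s: 11.62
eef_pos: [0.5543, -0.0453, 0.0738]
eef_rot: [0.131, 0.047, 0.99, -0.006]
wrist_force: [6.1, 0.1, -8.7]
opening: 0.525
grasp_force: 62.9
```

```bash
python3 -c "
from h import *
stat((-48,0,0.5))"
```

```text
t 11.62 tip mm [-46.44   0.06   0.95] pitch 0.2627 yaw 0.0007 roll 0.0001 F tray [ 6.1   0.66 -8.7 ] tau [ 0.164 -0.955  0.015]
(-48, 0, 0.5) -> shift [ 1.6 -0.1  0. ]
```

Emit:
{"name": "servo_tool", "arguments": {
  "commands": "0 0 0 -0.5 0 0.3 0; 0 0.025 0 -0.4 0 1.2 0; 0 0.025 0 -0.4 0 1.2 0; 0 0 0 0 0 0.2 0; 0 0 0 0 0 0 0"
}}

```text
time_s: 12.25
eef_pos: [0.5552, -0.0453, 0.0709]
eef_rot: [0.105, 0.047, 0.993, -0.005]
wrist_force: [-0.2, -0.1, -1.1]
opening: 0.524
grasp_force: 63.8
```

```bash
python3 -c "
from h import *
stat((-48,0,0.5))"
```

```text
t 12.25 tip mm [-46.98   0.08   0.31] pitch 0.2098 yaw 0.0013 roll 0.0001 F tray [-0.16 -0.15 -1.13] tau [-0.047  0.037 -0.051]
(-48, 0, 0.5) -> shift [ 1.  -0.1 -0.4]
```

Emit:
{"name": "servo_tool", "arguments": {
  "commands": "0 0 0 0.8 0 -0.2 0; 0 0 0 0.8 0 -0.2 0; 0 0 0 0 0 0 0"
}}

```text
time_s: 12.62
eef_pos: [0.5548, -0.0454, 0.0716]
eef_rot: [0.106, 0.047, 0.993, -0.005]
wrist_force: [7.1, -0.4, -5.8]
opening: 0.524
grasp_force: 63.3
```

```bash
python3 -c "
from h import *
stat((-48,0,0.5))"
```

```text
t 12.62 tip mm [-47.27  -0.     0.84] pitch 0.2132 yaw 0.0007 roll 0.0002 F tray [ 7.11  0.3  -5.78] tau [ 0.155 -0.966 -0.049]
(-48, 0, 0.5) -> shift [0.8 0.  0.2]
```

The front face is stopped at the lip with the tongue fully under it. I'll relieve the push slightly and rock down about the lip edge.

Emit:
{"name": "servo_tool", "arguments": {
  "commands": "0 0 0 -0.5 0 0.1 0; 0 0.02 0 -0.15 0 0.8 0; 0 0.02 0 -0.15 0 0.8 0; 0 0.02 0 -0.15 0 0.8 0; 0 0 0 0 0 0 0"
}}

```text
time_s: 13.25
eef_pos: [0.5556, -0.0455, 0.0692]
eef_rot: [0.075, 0.047, 0.996, -0.004]
wrist_force: [1.4, -0.3, 4.9]
opening: 0.525
grasp_force: 64.5
```

```bash
python3 -c "
from h import *
stat((-48,0,0.5))"
```

```text
t 13.25 tip mm [-4.806e+01 -2.000e-02  1.190e+00] pitch 0.1504 yaw 0.0014 roll 0.0003 F tray [ 1.42 -0.12  4.85] tau [ 0.087 -0.517 -0.018]
(-48, 0, 0.5) -> shift [0.  0.  0.7]
```

Emit:
{"name": "servo_tool", "arguments": {
  "commands": "0 0.02 0 -0.15 0 0.8 0; 0 0.02 0 -0.15 0 0.8 0; 0 0 0 0 0 0 0"
}}

```text
time_s: 13.62
eef_pos: [0.5561, -0.0455, 0.0674]
eef_rot: [0.055, 0.047, 0.997, -0.003]
wrist_force: [4.3, -0.8, 1.1]
opening: 0.522
grasp_force: 65.6
```

```bash
python3 -c "
from h import *
stat((-48,0,0.5))"
```

```text
t 13.62 tip mm [-4.849e+01 -2.000e-02  1.150e+00] pitch 0.1108 yaw 0.0012 roll 0.0002 F tray [ 4.36 -0.35  1.12] tau [-0.026 -0.601 -0.056]
(-48, 0, 0.5) -> shift [-0.4  0.   0.7]
```

Emit:
{"name": "servo_tool", "arguments": {
  "commands": "0 0.02 0 -0.35 0 0.8 0; 0 0.02 0 -0.25 0 0.9 0; 0 0.02 0 -0.15 0 0.9 0; 0 0 0 0 0 0 0"
}}

```text
time_s: 14.12
eef_pos: [0.5566, -0.0455, 0.0646]
eef_rot: [0.025, 0.047, 0.999, -0.001]
wrist_force: [2.9, -1.1, 3.9]
opening: 0.524
grasp_force: 66.0
```

```bash
python3 -c "
from h import *
stat((-48,0,0.5))"
```

```text
t 14.12 tip mm [-4.925e+01  3.000e-02  1.270e+00] pitch 0.0492 yaw 0.0014 roll 0.0001 F tray [ 2.95 -0.83  3.9 ] tau [-0.028 -0.319 -0.084]
(-48, 0, 0.5) -> shift [-1.2 -0.   0.8]
```

Emit:
{"name": "servo_tool", "arguments": {
  "commands": "0 0.02 0 -0.15 0 1.1 0; 0 0.02 0 -0.15 0 1.1 0; 0 0.01 0 0 0 0.7 0; 0 0 0 0 0 0 0"
}}

```text
time_s: 14.62
eef_pos: [0.557, -0.0454, 0.0614]
eef_rot: [-0.0, 0.047, 0.999, 0.0]
wrist_force: [5.6, -1.0, 0.1]
opening: 0.527
grasp_force: 65.5
```

```bash
python3 -c "
from h import *
stat((-48,0,0.5))
im=camera('scene');cv2.imwrite('pics/sc6.png',im);s=camera('side')
cv2.imwrite('pics/m6.png',np.hstack([cv2.resize(im[100:220,110:260],None,fx=2.6,fy=2.6),cv2.resize(s[100:220,230:370],None,fx=2.6,fy=2.6)]))"
```

```text
t 14.62 tip mm [-49.81   0.13   0.43] pitch -0.0003 yaw 0.0012 roll -0.0001 F tray [ 5.68 -0.45  0.09] tau [-0.076 -0.828 -0.062]
(-48, 0, 0.5) -> shift [-1.8 -0.1 -0.1]
```

View pics/m6.png

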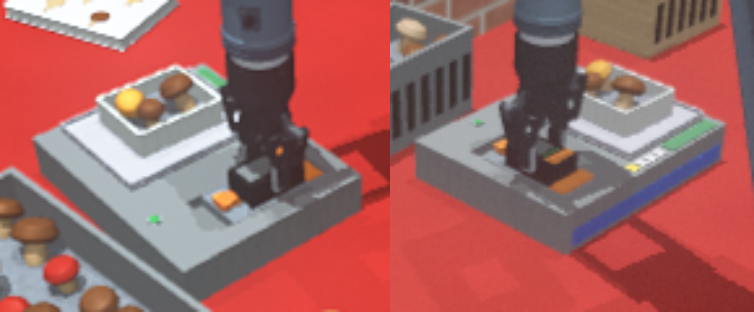

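The battery lies flat in the bay. I'll relieve the x load, open just enough to release, and back up.

Emit:
{"name": "servo_tool", "arguments": {
  "commands": "0 0 0 -0.6 0 0 0; 0 0 0 0 0 0 0.68; 0 0 0 0 0 0 0.68; 0 0 0 0 0 0 0.68; 0 0 0 0 0 0 0.68"
}}

```text
time_s: 15.35
eef_pos: [0.5572, -0.0454, 0.0617]
eef_rot: [-0.0, 0.047, 0.999, 0.0]
wrist_force: [0.3, 0.3, -0.1]
opening: 0.68
grasp_force: 0.0
```

Emit:
{"name": "servo_tool", "arguments": {
  "commands": "0 0 0 0 0 -10 0.68; 0 0 0 0 0 -25 0.68; 0 0 0 0 0 -30 0.68; 0 0 0 0 0 -30 0; 0 0 0 0 0 0 0"
}}

```text
time_s: 15.98
eef_pos: [0.5596, -0.0461, 0.1603]
eef_rot: [0.003, 0.047, 0.999, -0.001]
wrist_force: [0.1, 0.1, -0.9]
opening: 0.259
grasp_force: 0.0
```

Emit:
{"name": "servo_tool", "arguments": {
  "commands": "0 0 0 -35 0 -20 0; 0 0 0 -35 0 0 0; 0 0 0 -20 0 0 0; 0 0 0 0 0 0 0; 0 0 0 0 0 0 0"
}}

```text
time_s: 16.6
eef_pos: [0.646, -0.0538, 0.1758]
eef_rot: [-0.001, 0.047, 0.999, 0.0]
wrist_force: [0.2, 0.2, -0.9]
opening: 0.001
grasp_force: 0.0
```

```bash
python3 -c "
from h import *
o,T,p=tool();print(o['time_s'],p.round(4),(S@o['wrist_force']).round(2),o['opening'])
c=calibration('wrist');np.savez('c7.npz',**c);im=camera('wrist');cv2.imwrite('pics/w7.png',im)
for b in blobs(im,*OR,(150,0,400,384),20):
    r=cv2.boxPoints(cv2.minAreaRect(b));print(cv2.contourArea(b),np.round(cen(b),1),r.round(1).tolist());print('   ',[(S@(ray(c,x,.084)-O)*1e3)[:2].round(1).tolist() for x in r],[(S@(ray(c,x,.064)-O)*1e3)[:2].round(1).tolist() for x in r])
a=cv2.resize(im[0:300,130:400],None,fx=2,fy=2);s=camera('side');sc=camera('scene')
cv2.imwrite('pics/m7.png',np.hstack([a,np.vstack([cv2.resize(s[120:200,230:300],(260,300)),cv2.resize(sc[140:210,180:241],(260,300))])]))"
```

```text
16.6 [ 0.646  -0.0538  0.1758] [ 0.21  0.18 -0.95] 0.0011899390051361123
2976.0 [261.   29.9] [[224.0, 8.0], [298.0, 8.0], [298.0, 56.0], [224.0, 56.0]]
    [[-53.7, -26.4], [-53.7, 26.2], [-22.5, 27.2], [-22.4, -27.4]] [[-60.0, -28.6], [-60.1, 28.4], [-26.2, 29.5], [-26.1, -29.7]]
699.5 [260.8 158.8] [[248.0, 142.0], [274.0, 142.0], [274.0, 174.0], [248.0, 174.0]]
    [[40.1, -10.3], [40.1, 10.3], [65.9, 10.7], [65.9, -10.6]] [[41.8, -11.2], [41.8, 11.2], [69.8, 11.6], [69.8, -11.5]]
```

View pics/m7.png

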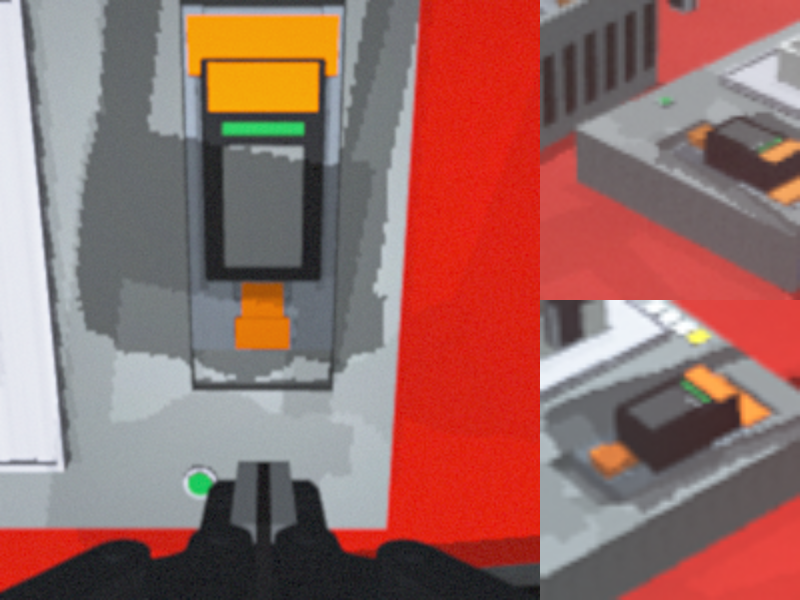

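The battery is seated with the latch behind it at (261,159). I'll check the latch opening against the first image, then press on the rear top to confirm the height.

```bash
python3 -c "
from h import *
o,T,p=tool();c=np.load('c7.npz')
Rc=c['R']@T; tc=c['R']@p+c['t']   # cam from tool
q0=np.array([7.07106417e-01,7.07106618e-01,-4.74978859e-04,-7.21061162e-04]);T0=Ro.from_quat(q0).as_matrix();p0=np.array([.574463595,.000151044,.230380262])
c0=dict(fx=c['fx'],fy=c['fy'],cx=c['cx'],cy=c['cy'],R=Rc@T0.T);c0['t']=tc-c0['R']@p0
f=lambda c,uv,z:((S@(ray(c,uv,z)-O))*1e3)[:2].round(1)
g=lambda x,y:(129.75+x/2,y/2-.25)
print('before: lip in',f(c0,(212.2,214),.059),'latch body front/rear',f(c0,(150+441/3-.3,150+222/3),.067),f(c0,(150+481/3-.3,150+228/3),.067))
print('now: lip in',f(c,g(196,75),.059),f(c,g(333,75),.059),'latch',f(c,g(262,317),.067),f(c,g(262,350),.067),'block rear top',f(c,g(262,281),.084))
t=S@(p-O);print((t*1e3).round(1))
print('to (25,0,50):',(T.T@S.T@(np.array([.025,0,.050])-t)*1e3).round(1))
"
```

```text
before: lip in [-40.3   2.2] latch body front/rear [55.4  2.4] [70.5  1.5]
now: lip in [-40.9 -26.8] [-41.   28.2] latch [55.4 -0.2] [69.9 -0.2] block rear top [38.7 -0.2]
[ 8.790e+01 -1.000e-01  1.326e+02]
to (25,0,50): [62.9  0.2 82.7]
```

Emit:
{"name": "servo_tool", "arguments": {
  "commands": "0 0 0 30 0 20 0; 0 0 0 33 0 25 0; 0 0 0 0 0 25 0; 0 0 0 0 0 12 0; 0 0 0 0 0 0 0"
}}

```text
time_s: 17.38
eef_pos: [0.5841, -0.048, 0.0944]
eef_rot: [-0.001, 0.047, 0.999, 0.0]
wrist_force: [0.5, 0.1, 0.6]
opening: -0.002
grasp_force: 0.0
```

Emit:
{"name": "servo_tool", "arguments": {
  "commands": "0 0 0 0 0 5 0; 0 0 0 0 0 2 0; 0 0 0 0 0 1 0; 0 0 0 0 0 1 0; 0 0 0 0 0 0 0"
}}

```text
time_s: 18.0
eef_pos: [0.5844, -0.0481, 0.0858]
eef_rot: [-0.0, 0.047, 0.999, 0.0]
wrist_force: [-0.3, -0.9, -0.4]
opening: -0.002
grasp_force: 0.0
```

Emit:
{"name": "servo_tool", "arguments": {
  "commands": "0 0 0 0 0 1 0; 0 0 0 0 0 1 0; 0 0 0 0 0 0 0"
}}

```text
time_s: 18.38
eef_pos: [0.5844, -0.0481, 0.084]
eef_rot: [0.0, 0.047, 0.999, -0.0]
wrist_force: [-1.8, 0.8, 4.1]
opening: 0.003
grasp_force: 1.4
```

Emit:
{"name": "servo_tool", "arguments": {
  "commands": "0 0 0 0 0 1 0; 0 0 0 0 0 0 0"
}}

```text
time_s: 18.62
eef_pos: [0.5845, -0.0481, 0.084]
eef_rot: [0.0, 0.047, 0.999, -0.0]
wrist_force: [-4.0, 0.1, 11.2]
opening: -0.003
grasp_force: 5.1
```

The top stops firmly at 84.0 mm under 11 N, which is exactly the seated height. I'll retreat, check once more and hand in.

Emit:
{"name": "servo_tool", "arguments": {
  "commands": "0 0 0 0 0 -10 0; 0 0 0 0 0 -40 0; 0 0 0 0 0 -40 0; 0 0 0 -30 0 0 0; 0 0 0 0 0 0 0"
}}

```text
time_s: 19.25
eef_pos: [0.6158, -0.0513, 0.1738]
eef_rot: [0.001, 0.047, 0.999, -0.0]
wrist_force: [-0.6, -0.2, -0.2]
opening: -0.002
grasp_force: 0.0
```

Emit:
{"name": "servo_tool", "arguments": {
  "commands": "0 0 0 -30 0 0 0; 0 0 0 0 0 0 0; 0 0 0 0 0 0 0"
}}

```text
time_s: 19.62
eef_pos: [0.6429, -0.0535, 0.172]
eef_rot: [-0.001, 0.047, 0.999, 0.0]
wrist_force: [0.0, -1.2, -0.2]
opening: 0.001
grasp_force: 0.0
```

```bash
python3 -c "
from h import *
o,T,p=tool();print(o['time_s'],p.round(3),o['wrist_force'].round(1))
c=calibration('wrist');im=camera('wrist');cv2.imwrite('pics/w8.png',im)
for b in blobs(im,*OR,(150,0,400,250),20):
    x,y,w,h=cv2.boundingRect(b);print((x,y,w,h),[(S@(ray(c,q,.067)-O)*1e3)[:2].round(1) for q in((x+w/2,y-.5),(x+w/2,y+h-.5))])
print(hand_in())"
```

```text
19.625 [ 0.643 -0.053  0.172] [ 0.  -1.2 -0.2]
(223, 10, 77, 31) [array([-59.9,   0.2]), array([-38.9,   0.3])]
(233, 34, 57, 26) [array([-43.7,   0.3]), array([-25.4,   0.3])]
(248, 145, 27, 34) [array([40.3,  0.4]), array([69.4,  0.5])]
the job is handed in; nothing more can be done
None
```

The battery is hooked under the lip, lying flat in the bay and released. The latch appears closed over it, judged from its position in the camera image. The job was handed in at about 20 s; the hand-in gave no verdict.

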